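# Check a frame corner with a radius leaf

## Robot

A 6-joint arm with a two-finger parallel gripper is mounted at the origin on the work surface. World frame = base frame: x ahead of the robot, y to its left, z up, the work surface at z = 0. Lengths are in mm, angles in rad, forces in N, time in s.
With the tool pointing down it reaches from about 350 to 850 mm from the base axis. Payload 8.1 kg.
Tool frame: the origin (TCP) lies at the very end of the fingers, on their centre line; the grasp point (between the pads) lies 19 mm behind it; z points along the fingers, y is the line along which they close (so a half turn about z gives the same grasp; the last joint's range is limited). The gripper opens to 93 mm and grips with 3 to 60 N. Pads are 15 mm wide; open, the fingers measure 128 mm over their backs; the gripper's body (75 mm by 188 mm) begins 65 mm behind the grasp point.
Start: joints at [1.135, 0.13, 1.488, -0, 1.523, -0.085], TCP at [206.168, 563.471, 218.635] pointing down, gripper open.
Joint ranges: [-2.96, 2.96], [-0.89, 2.26], [0.02, 2.5], [-1.34, 4.48], [0, 2.73], [-2.66, 2.66]. Speed limits (rad/s): [2.39, 2.39, 2.79, 3.14, 3.14, 3.14].

## Interface

Orientations are given as a rotation vector (axis times angle).
In Python, from bench import status, read_camera, get_calibration, job gives the robot as it stands.
- The arm moves only by the shell command python3 -m handwheel 'ROWS' [OPENING] [FORCE]. ROWS is JSON, a list of rows, each a list of 6 numbers: the shift along the tool's x, y, z in cm, then the turn, a rotation vector about the tool's x, y, z in rad. In form: [[tx, ty, tz, ax, ay, az], ...]. A call has 1 to 10 rows; each row is the pose to reach, as a shift and turn from the pose commanded when the call began, along the tool's axes at that moment; what a row does not reach only later rows make up. A row lasts 1/12 s, in which the tool goes at most 41.7 mm and 7.16 degrees, less where a joint would pass 70% of its speed; a pose out of reach is approached as far as the arm can. A call with a gripper value outside its range is refused whole. OPENING is the closure, from 0 (fully open) to 1 (shut), set as the call begins (- or left out, the last holds). The fingers move at their own pace and stop on an object; FORCE is the grip in N (left out, the last holds). Time passes only in rows, so rows that repeat a pose let the fingers close. It gives the time, the measured TCP pose, the force, the opening and the grip force at its end, in the units of the state.
- status.read_state(): the state, without advancing time (a new reading comes with each control period).
- read_camera(name): name is "scene" or "top" or "wrist"; returns the picture (420x560x3 uint8, red, green, blue); there is no depth.
- get_calibration(name): a dict with "fx", "fy", "cx", "cy" (pixels), "dist" ([k1, k2, p1, p2, k3] as OpenCV has them; the pictures are not rectified), "cam_to_world" (4x4, takes a point from camera to world coordinates). Camera axes: x right, y up, looking along -z (the intrinsics and any distortion apply to the point x, -y, -z); pixel columns grow to the right and rows downward; lengths in mm; the calibration is good to about 2 mm. A picture is of the moment at which its call begins: read the wrist's pose just before it. get_calibration takes no time and is no camera call; for the wrist camera it gives the pose at the moment of the call.
- job.sign_off(): hands the job in; it is judged then, once.
The state is a dict: "t": time; "joint_pos": joint angles; "joint_velocities": joint speeds; "joint_efforts": joint torques, N m; "tcp_pos": TCP position; "tcp_rot": TCP orientation; "contact_force": force on the tool from outside, world axes, zero at the start; "torque": the same for the moment, N m; "gripper_width": finger opening in mm; "grasp_force": force on a finger pad.
Only numpy, scipy, OpenCV 4.12 (cv2) and the standard library are available. Lean on these libraries where they do the work, as an engineer would, in place of code of your own. Each camera call takes 0.05 s, during which the arm holds its last target. There are 200 camera calls.

## Task

One of the three radius leaves in the tray has the radius of the steel frame corner on the bench. Take that leaf by its grip and, keeping it flat close above the bench and square to the corner, press its hollow end lightly home (about 5 to 10 N, never more than 30) on the rounded outside corner for a second so that it does not rock, then lift it over and do the same with its round end in the inside fillet. Lay it back flat in its own compartment of the tray, where it was, and disturb neither the other leaves nor the things on the bench.

Things in the scene. Friction and masses are not known exactly. Their poses are not given: they have to be found in the camera images.
- leaf_small_grip (a point): small radius leaf, centre of its upright wooden grip (32 mm along x, 12 along y, 10 to 60 mm over the leaf's underside, centre at 35). Aluminium plate 10 mm thick, 36 mm wide (46 over the horns). Its +x end is a 90 degree notch, bottom rounded to radius 10 mm, horns to 38 mm from here; its -x end a 90 degree nose of radius 10 mm, tip 34 mm from here. z up. About 130 g.
- leaf_middle_grip (a point): middle-sized radius leaf, centre of its upright wooden grip (32 mm along x, 12 along y, 10 to 60 mm over the leaf's underside, centre at 35). Aluminium plate 10 mm thick, 48 mm wide (58 over the horns). Its +x end is a 90 degree notch, bottom rounded to radius 18 mm, horns to 44 mm from here; its -x end a 90 degree nose of radius 18 mm, tip 37 mm from here. z up. About 130 g.
- leaf_large_grip (a point): large radius leaf, centre of its upright wooden grip (32 mm along x, 12 along y, 10 to 60 mm over the leaf's underside, centre at 35). Aluminium plate 10 mm thick, 58 mm wide (68 over the horns). Its +x end is a 90 degree notch, bottom rounded to radius 24 mm, horns to 49 mm from here; its -x end a 90 degree nose of radius 24 mm, tip 39 mm from here. z up. About 130 g.
- leaf_middle_hollow (a point): centre of the hollow rounding (radius 18 mm) of the middle-sized leaf: 45.5 mm from its grip centre along the leaf's +x, 5 mm above its underside; fully home on a rounded corner of radius 18 mm this point lies over the corner's own centre of rounding
- leaf_middle_round (a point): centre of the nose rounding (radius 18 mm) of the middle-sized leaf: 18.5 mm from its grip centre along the leaf's -x, 5 mm above its underside; fully home in a fillet of radius 18 mm this point lies over the fillet's own centre
- leaf_middle: the middle-sized leaf itself; origin at the underside, 35 mm below its grip centre, same axes
- corner: brass guide strip (200 by 24 mm, under 1 mm thick) fixed on the bench. On it is clamped the frame corner, an L of steel bar 30 mm wide, 18 high, legs 105 mm, rigid. x: along the strip and the L's line of symmetry. The rounded outside corner points to -x, to the robot; the fillet opens to +x. The L is clamped up to 10 mm either way along x from mid-strip; this is not reported.
- corner_outer (a point): where the centre of the outside corner's rounding (radius 18 mm, faces at 45 degrees to x) would be if the L were clamped at mid-strip; the true centre lies up to 10 mm off it along the strip's x (not reported, to be felt or seen). 5 mm above the bench, 4.2 mm from the strip's origin along its x
- corner_fillet (a point): where the centre of the inside fillet's rounding (radius 18 mm) would be if the L were clamped at mid-strip; the true centre is off by the same unreported amount along x as the outside corner's. 5 mm above the bench, 46.7 mm from the strip's origin along its x
- tray: low wooden tray fixed on the bench, 136 mm (x) by 250 mm (y), walls 14 mm high and 4 mm thick, floor 4 mm, three compartments side by side along y, one leaf lying loose in each, hollow end to the tray's +x; origin under its centre
- marker: black marker pen, 12 mm thick, about 130 mm long, lying loose on the bench: not to be disturbed
- tin: small round dark tin, 64 mm wide, 28 mm high, loose: not to be disturbed
- scissors: scissors with red handles lying at the far side: not to be disturbed
Mind the look-alikes: they are no part of the job. Leave any green look-alike of the leaf_middle alone. What is shaped like the corner but green is not meant.

How it is judged (in metres and radians):
On the way, in this order (a step that is already met when the one before it is completed fails the run):
1. the hollow end of the matching leaf is pressed home on the outside corner (2.5 to 25 N, flat, centred within 2.5 mm, within 2.9 degrees, at most 13 mm off the bench) for half a second (x of leaf_middle_hollow in the frame of corner between -0.00876 and 0.01724 m and y of leaf_middle_hollow in the frame of corner between -0.0025 and 0.0025 m and angle between the x axis of leaf_middle_grip and the x axis of corner, either way round below 0.05 rad and angle between leaf_middle_grip's own z axis and vertical below 0.06 rad and height (world z) of leaf_middle_grip below 0.048 m and contact force between leaf_middle and corner between 2.5 and 25 N), for 0.5 s.
2. the round end of the same leaf is pressed home, flat and square, in the inside fillet (same tolerances) for half a second (x of leaf_middle_round in the frame of corner between 0.03367 and 0.05967 m and y of leaf_middle_round in the frame of corner between -0.0025 and 0.0025 m and angle between the x axis of leaf_middle_grip and the x axis of corner, either way round below 0.05 rad and angle between leaf_middle_grip's own z axis and vertical below 0.06 rad and height (world z) of leaf_middle_grip below 0.048 m and contact force between leaf_middle and corner between 2.5 and 25 N), for 0.5 s.
At the end, for the whole second after the job is handed in: The matching (middle-sized) leaf lies flat, released and at rest, back in its own compartment of the tray (within 25 mm of where it lay); the other two leaves are within 15 mm and the marker, tin and scissors within 30 mm of where they were (distance of leaf_middle_grip from where it was at the start of the episode below 0.025 m and height (world z) of leaf_middle_grip below 0.043 m and angle between leaf_middle_grip's own z axis and vertical below 0.06 rad and linear speed of leaf_middle below 0.01 m/s and distance of each of leaf_small_grip, leaf_large_grip from where it was at the start of the episode below 0.015 m and distance of each of marker, tin, scissors from where it was at the start of the episode below 0.03 m); the robot touches nothing.
It fails at once if the leaf is forced against the frame corner with more than 30 N (contact force between leaf_middle and corner above 30 N).
It fails at once if another leaf is moved by more than 15 mm (distance of any of leaf_small_grip, leaf_large_grip from where it was at the start of the episode above 0.015 m).
It fails at once if the marker, tin or scissors is moved by more than 30 mm (distance of any of marker, tin, scissors from where it was at the start of the episode above 0.03 m).
It also fails if it takes over 70 s, if anything falls off the work surface, if the arm or the gripper's body presses on something with over 40 N, if the wrist force passes 120 N, or if a joint passes its speed limit or range.

## Working session

There is one attempt and no reset: what is moved stays moved. The work goes in short steps, Python scripts to look and compute and a shell command to move; the robot and the scene stay as the last step left them, time stands still between calls to the robot, and variables do not carry over. Pictures are saved under pics/ and viewed, at most 10 in all, crops included, and the job is handed in when it is done.

```bash
mkdir -p pics; python3 - <<'E'
from bench import status, read_camera, get_calibration
import cv2
s=status.read_state(); print(s)
for n in("top","scene"):
    c=get_calibration(n); print(n,c)
    cv2.imwrite(f"pics/{n}0.png",cv2.cvtColor(read_camera(n),cv2.COLOR_RGB2BGR))
E
```

```text
{'t': 0.0, 'joint_pos': array([ 1.13461830e+00,  1.31135150e-01,  1.48925857e+00, -2.10203759e-06,
        1.52295595e+00, -8.53814829e-02]), 'joint_velocities': array([-3.17727657e-04, -1.59659995e-03,  6.74507743e-05,  7.32473679e-04,
        3.32540664e-04,  1.05122600e-05]), 'joint_efforts': array([ 1.33800026e-03, -5.59850657e+01, -4.91755879e+01,  7.69682019e-02,
        3.58789566e-02, -2.31833892e-04]), 'tcp_pos': array([205.92630593, 562.97607087, 217.61433077]), 'tcp_rot': array([-5.48129854e-01, -3.09294641e+00,  2.66706268e-03]), 'contact_force': array([ 0.20750026,  0.11377322, -0.67578565]), 'torque': array([0.02912289, 0.00713704, 0.03688594]), 'grasp_force': 0.0, 'gripper_width': 93.05842691051993}
top {'fx': 418.57212875797546, 'fy': 418.57212875797546, 'cx': 275.40541973925104, 'cy': 213.0639721399515, 'dist': array([-0.10669861,  0.        ,  0.        ,  0.        ,  0.        ]), 'cam_to_world': array([[-2.12600878e-02,  9.96589601e-01, -7.97318951e-02,
         4.71122553e+02],
       [-9.99706301e-01, -2.02630175e-02,  1.32936915e-02,
         1.06609971e+01],
       [ 1.16327459e-02,  7.99911029e-02,  9.96727697e-01,
         8.87720257e+02],
       [ 0.00000000e+00,  0.00000000e+00,  0.00000000e+00,
         1.00000000e+00]])}
scene {'fx': 494.0256196720306, 'fy': 494.0256196720306, 'cx': 280.091890630009, 'cy': 217.96751733640977, 'dist': array([-0.08478985,  0.        ,  0.        ,  0.        ,  0.        ]), 'cam_to_world': array([[ 4.77422837e-01, -5.76973711e-01,  6.62698100e-01,
         1.19302107e+03],
       [ 8.78672313e-01,  3.12165006e-01, -3.61231195e-01,
        -3.85291689e+02],
       [ 1.54974652e-03,  7.54754494e-01,  6.56005527e-01,
         7.40056940e+02],
       [ 0.00000000e+00,  0.00000000e+00,  0.00000000e+00,
         1.00000000e+00]])}
```

View pics/top0.png

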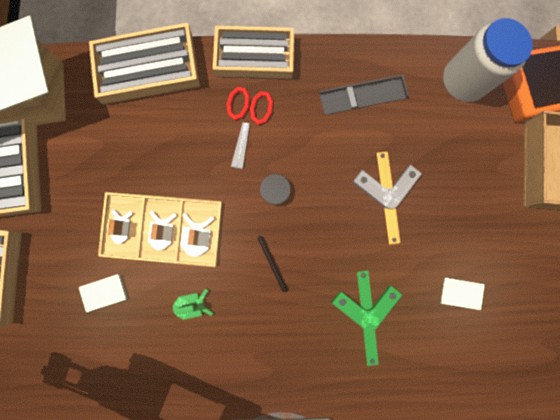

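View pics/scene0.png

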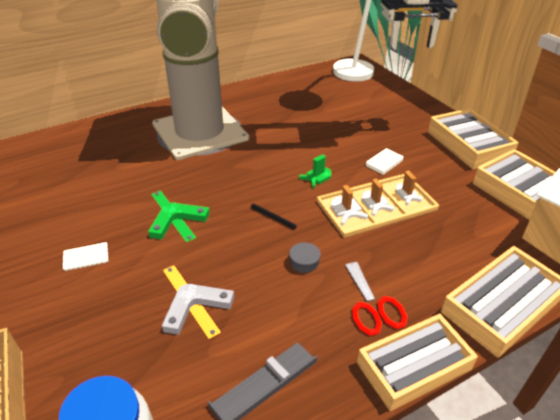

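The top view shows the tray with leaves at (120,227), (162,232) and (198,235). The steel L is at (390,195) on its yellow strip. The green look-alikes are at (192,305) for the leaf and (370,318) for the corner, and neither is meant. The middle tray leaf, at (162,232), is the one of middle width. I'll measure and confirm with a crop.

```bash
cat > h.py <<'E'
import cv2, numpy as np
from bench import status, read_camera, get_calibration
def K(c): return np.array([[c["fx"],0,c["cx"]],[0,c["fy"],c["cy"]],[0,0,1]])
def ray(px,z,c):
    """pixels -> world points on plane z (mm)"""
    u=cv2.undistortPoints(np.float64(px).reshape(-1,1,2),K(c),np.array(c["dist"])).reshape(-1,2)
    d=np.c_[u[:,0],-u[:,1],-np.ones(len(u))]@c["cam_to_world"][:3,:3].T
    o=c["cam_to_world"][:3,3]
    return o+d*((z-o[2])/d[:,2])[:,None]
def hsv(im): return cv2.cvtColor(im,cv2.COLOR_RGB2HSV)
def big(m,n=1):
    k,l,s,c=cv2.connectedComponentsWithStats(m.astype(np.uint8))
    o=1+np.argsort(-s[1:,4])[:n]
    return [(l==i,s[i],c[i]) for i in o]
E
python3 - <<'E'
from h import *
c=get_calibration("top"); im=cv2.cvtColor(cv2.imread("pics/top0.png"),cv2.COLOR_BGR2RGB); H=hsv(im)
x=np.hstack([cv2.resize(im[180:280,90:235],None,fx=2.75,fy=2.75*1,interpolation=cv2.INTER_CUBIC),
 cv2.resize(im[145:245,340:435],None,fx=2.75,fy=2.75,interpolation=cv2.INTER_CUBIC)])
cv2.imwrite("pics/crop1.png",cv2.cvtColor(x,cv2.COLOR_RGB2BGR))
for p in [(390,195),(385,165),(392,230),(402,183),(116,230),(158,234),(190,236),(165,246),(155,200)]: print(p,H[p[1],p[0]])
E
```

```text
(390, 195) [ 22  13 224]
(385, 165) [ 22 145 247]
(392, 230) [ 23 143 250]
(402, 183) [ 18  22 194]
(116, 230) [ 12 149 101]
(158, 234) [ 15 123 116]
(190, 236) [ 14 144 234]
(165, 246) [  0   0 255]
(155, 200) [ 20 110 248]
```

View pics/crop1.png

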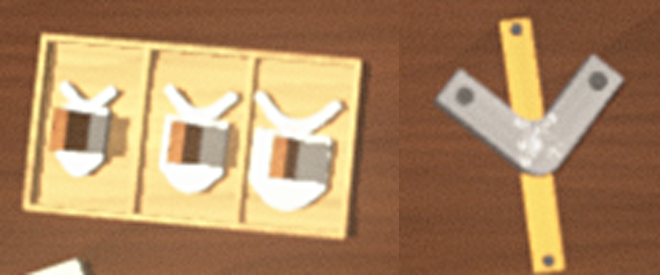

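The crop shows the three leaves with grip tops (orange) near (112,227), (154,232) and (193,236) in the full image. The middle leaf fits in width. The steel (not green) L is on the yellow strip, with its corner at about (391,208).

```bash
python3 - <<'E'
from h import *
c=get_calibration("top"); im=cv2.cvtColor(cv2.imread("pics/top0.png"),cv2.COLOR_BGR2RGB); H=hsv(im).astype(int)
print(im[231,145:182].tolist())
h,s,v=H[...,0],H[...,1],H[...,2]
# strip
m=np.zeros(h.shape,bool); m[148:248,372:402]=((abs(h-22)<5)&(s>90)&(v>150))[148:248,372:402]
pts=np.argwhere(m)[:,::-1]; print("n",len(pts))
W=ray(pts,0.5,c)[:,:2].astype(np.float32)
r=cv2.minAreaRect(W); print("strip rect",r)
up=W[W[:,0]>W[:,0].mean()]; 
vx,vy,_,_=cv2.fitLine(W,cv2.DIST_L2,0,.01,.01).ravel(); print("angle",np.degrees(np.arctan2(vy,vx)))
# steel
g=np.zeros(h.shape,bool); g[160:215,350:425]=((s<60)&(v>110))[160:215,350:425]
b=big(g)[0]; W=ray(np.argwhere(b[0])[:,::-1],18.8,c)[:,:2].astype(np.float32)
d=np.array([vx,vy]);d*=np.sign(d[0]); o=np.array(r[0]); L=np.c_[(W-o)@d,(W-o)@[-d[1],d[0]]]
mid=abs(L[:,1])<4; print("steel n",b[1],"on axis x range",L[mid,0].min(),L[mid,0].max(),"y range",L[:,1].min(),L[:,1].max(),"x max",L[:,0].max(),"mean",L.mean(0))
# grip tops
for n,(x,y) in dict(s=(112,227),m=(154,232),l=(193,236)).items():
    q=np.zeros(h.shape,bool); R=(slice(y-14,y+15),slice(x-9,x+12)); q[R]=((h<17)&(s>110)&(v>130)&(im[...,2]<130))[R]
    k=big(q)[0]; w=ray(np.argwhere(k[0])[:,::-1],64,c)[:,:2].astype(np.float32); print(n,k[1],cv2.minAreaRect(w))
E
```

```text
[[254, 244, 171], [253, 244, 174], [253, 242, 166], [253, 245, 191], [253, 254, 249], [254, 255, 255], [246, 227, 193], [236, 173, 116], [232, 159, 99], [232, 161, 99], [231, 159, 98], [204, 139, 89], [139, 99, 67], [112, 80, 62], [115, 85, 58], [115, 84, 61], [117, 84, 59], [131, 109, 87], [164, 148, 128], [181, 169, 151], [182, 168, 153], [181, 170, 152], [181, 172, 155], [184, 175, 155], [180, 171, 154], [178, 167, 151], [172, 158, 143], [151, 134, 114], [173, 139, 102], [185, 145, 100], [187, 146, 98], [206, 162, 109], [246, 220, 144], [255, 242, 162], [241, 215, 139], [181, 141, 89], [197, 165, 130]]
n 725
strip rect ((571.5711669921875, -244.8173828125), (199.7103729248047, 23.60866355895996), 5.433629035949707)
angle 5.411047
steel n [ 353  165   69   43 1270] on axis x range -23.471987348080575 15.65754331196672 y range -73.18743613244624 75.27483018804924 x max 62.06666184156211 mean [19.98637537  1.70356604]
s [108 220   7  15  79] ((515.689208984375, 327.7459411621094), (11.155786514282227, 28.682077407836914), 83.91095733642578)
m [151 225   7  14  78] ((505.3544921875, 240.12844848632812), (11.10665225982666, 26.740114212036133), 81.70357513427734)
l [188 230   7  14  75] ((493.81878662109375, 165.72988891601562), (11.076589584350586, 26.531818389892578), 82.38492584228516)
```

```bash
python3 -m handwheel '[[-10,-5,0,0,0,-0.05],[-20,-10,0,0,0,-0.1],[-30,-15,0,0,0,-0.15],[-39,-20,0,0,0,-0.2],[-39,-20,0,0,0,-0.2],[-39,-20,0,0,0,-0.2],[-39,-20,0,0,0,-0.2],[-39,-20,0,0,0,-0.2],[-39,-20,0,0,0,-0.2],[-39,-20,0,0,0,-0.2]]' 0.5 40; python3 -m handwheel '[[0,0,0,0,0,0],[0,0,0,0,0,0],[0,0,0,0,0,0]]'
python3 - <<'E'
from h import *
s=status.read_state(); print(s["t"],s["tcp_pos"],s["tcp_rot"],s["gripper_width"],s["contact_force"])
c=get_calibration("wrist"); print(c)
im=read_camera("wrist"); cv2.imwrite("pics/w1.png",cv2.cvtColor(im,cv2.COLOR_RGB2BGR))
E
```

```text
t: 0.93
tcp_pos: [489.9, 255.7, 218.3]
tcp_rot: [-0.237, -3.132, 0.0]
contact_force: [0.5, 0.1, 0.1]
gripper_width: 46.9
grasp_force: 0.0
t: 1.18
tcp_pos: [488.7, 257.5, 218.1]
tcp_rot: [-0.238, -3.131, 0.0]
contact_force: [0.5, -1.0, 0.1]
gripper_width: 46.6
grasp_force: 0.0
1.1833 [488.69348311 257.49151223 218.09685811] [-2.38280688e-01 -3.13126344e+00  1.77631176e-04] 46.60245671545961 [ 0.53581921 -0.95107633  0.08312472]
{'fx': 360.4127135620948, 'fy': 360.4127135620948, 'cx': 282.70120420586005, 'cy': 212.26443616975544, 'dist': array([0.01575517, 0.        , 0.        , 0.        , 0.        ]), 'cam_to_world': array([[ 1.51924532e-01, -9.47865296e-01, -2.80125537e-01,
         4.09613912e+02],
       [ 9.88392082e-01,  1.45743032e-01,  4.28959200e-02,
         2.69738645e+02],
       [ 1.66791140e-04, -2.83390805e-01,  9.59004496e-01,
         3.84505372e+02],
       [ 0.00000000e+00,  0.00000000e+00,  0.00000000e+00,
         1.00000000e+00]])}
```

View pics/w1.png

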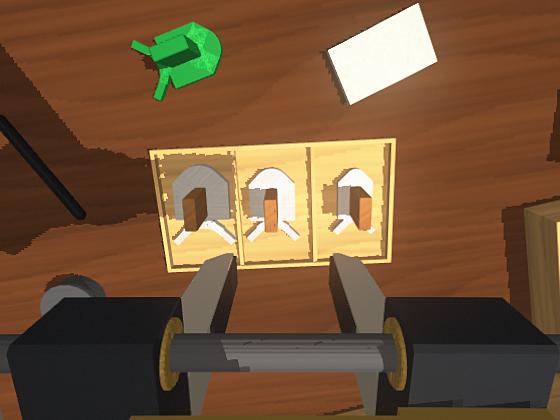

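The wrist view shows the middle leaf in the tray's centre compartment, with its grip around (271,210). The large leaf is on the left at (196,209) and the small one on the right at (363,208). Next I'll measure the grip precisely.

```bash
python3 - <<'E'
from h import *
c=get_calibration("wrist"); im=cv2.cvtColor(cv2.imread("pics/w1.png"),cv2.COLOR_BGR2RGB); H=hsv(im).astype(int)
for y in range(184,238,4): print(y,[tuple(p) for p in im[y,260:282:3].tolist()])
q=np.zeros(H.shape[:2],bool); R=(slice(180,240),slice(255,290)); q[R]=((H[...,0]<17)&(H[...,1]>100)&(im[...,2]<120))[R]
k=big(q)[0]; print(k[1])
cnt=max(cv2.findContours(k[0].astype(np.uint8),0,1)[0],key=cv2.contourArea)
w=ray(cnt.reshape(-1,2),64,c)[:,:2].astype(np.float32); print(cv2.minAreaRect(w))
print(cv2.boxPoints(cv2.minAreaRect(cnt)))
for y in range(186,236,4):
    x=np.flatnonzero(k[0][y]); print(y,x.min(),x.max(),ray([[x.min()-.5,y],[x.max()+.5,y]],64,c)[:,:2].round(1).tolist())
# tray outline
t=((abs(H[...,0]-21)<6)&(H[...,1]>80)&(H[...,2]>150)); t[:, :145]=0;t[:,405:]=0;t[:135]=0;t[260:]=0
w=ray(np.argwhere(big(t)[0][0])[:,::-1],14,c)[:,:2].astype(np.float32); print("tray",cv2.minAreaRect(w))
E
```

```text
184 [(251, 250, 249), (251, 249, 246), (251, 249, 246), (252, 250, 249), (252, 250, 248), (251, 249, 245), (252, 252, 252), (251, 250, 247)]
188 [(255, 255, 255), (255, 253, 248), (255, 255, 255), (157, 130, 111), (133, 102, 75), (190, 160, 135), (255, 254, 252), (252, 250, 247)]
192 [(173, 159, 144), (175, 159, 146), (128, 88, 59), (132, 93, 64), (132, 93, 62), (128, 89, 59), (255, 255, 255), (251, 249, 247)]
196 [(172, 158, 143), (175, 162, 148), (128, 88, 56), (133, 93, 64), (134, 93, 62), (134, 91, 60), (255, 255, 255), (251, 249, 248)]
200 [(170, 156, 142), (150, 135, 122), (218, 142, 81), (226, 147, 84), (228, 147, 84), (234, 151, 85), (255, 255, 255), (250, 246, 236)]
204 [(168, 154, 139), (141, 128, 115), (233, 158, 88), (229, 154, 86), (226, 151, 85), (232, 154, 85), (254, 252, 245), (249, 245, 235)]
208 [(168, 154, 139), (151, 141, 130), (228, 151, 85), (226, 148, 84), (231, 153, 86), (235, 156, 87), (253, 251, 244), (249, 244, 234)]
212 [(171, 155, 142), (165, 156, 147), (229, 154, 86), (231, 154, 88), (226, 150, 85), (221, 143, 81), (255, 255, 249), (250, 246, 238)]
216 [
[... 522 characters left out ...]
7), (248, 244, 239)]
232 [(247, 242, 235), (251, 218, 124), (227, 165, 98), (230, 170, 101), (235, 177, 106), (233, 176, 104), (251, 215, 131), (250, 214, 127)]
236 [(247, 206, 123), (246, 204, 122), (245, 202, 122), (247, 206, 124), (248, 208, 125), (248, 210, 128), (249, 211, 126), (252, 222, 133)]
[264 188  14  45 564]
((499.4608459472656, 245.15829467773438), (12.09579849243164, 42.44718551635742), 81.08856201171875)
[[264. 188.]
 [277. 188.]
 [277. 232.]
 [264. 232.]]Traceback (most recent call last):
  File "<stdin>", line 10, in <module>
    return umr_minimum(a, axis, None, out, keepdims, initial, where)
ValueError: zero-size array to reduction operation minimum which has no identity
```

```bash
python3 - <<'E'
from h import *
c=get_calibration("wrist"); im=cv2.cvtColor(cv2.imread("pics/w1.png"),cv2.COLOR_BGR2RGB)
m=np.zeros(im.shape[:2],np.uint8); R=(slice(190,236),slice(258,284)); I=im.astype(int)
m[R]=((I[...,0]>195)&(I[...,0]-I[...,2]>115)&(I[...,1]<185))[R]
k=big(m)[0]; print(k[1]); yx=np.argwhere(k[0]); w=ray(yx[:,::-1],64,c)[:,:2].astype(np.float32)
print(cv2.minAreaRect(w),w.mean(0))
vx,vy,_,_=cv2.fitLine(w,cv2.DIST_L2,0,.01,.01).ravel(); print("leaf yaw",np.degrees(np.arctan(vy/vx)))
s=status.read_state(); Rt=cv2.Rodrigues(s["tcp_rot"])[0]
g=np.r_[w.mean(0),0]-s["tcp_pos"]; g[2]=0; print("tool shift mm",Rt.T@g, "tool yaw", np.degrees(np.arctan2(Rt[1,1],Rt[0,1]))-90)
E
```

```text
[264 200  14  33 380]
((505.0035095214844, 244.1631622314453), (12.24486255645752, 31.150943756103516), 81.33589935302734) [504.97528 244.21112]
leaf yaw -6.7534647
tool shift mm [-1.85227541e+01 -1.12953406e+01 -1.76865251e-02] tool yaw -8.62036296156181
```

```bash
python3 -m handwheel '[[-1.85,-1.05,0,0,0,-0.015],[-1.85,-1.05,3,0,0,-0.015],[-1.85,-1.05,6.5,0,0,-0.015],[-1.85,-1.05,10,0,0,-0.015],[-1.85,-1.05,13,0,0,-0.015],[-1.85,-1.05,16,0,0,-0.015],[-1.85,-1.05,18,0,0,-0.015],[-1.85,-1.05,19.3,0,0,-0.015],[-1.85,-1.05,19.3,0,0,-0.015],[-1.85,-1.05,19.3,0,0,-0.015]]' 0.5 40; python3 -m handwheel '[[0,0,0,0,0,0],[0,0,0,0,0,0],[0,0,0,0,0,0],[0,0,0,0,0,0],[0,0,0,0,0,0],[0,0,0,0,0,0],[0,0,0,0,0,0],[0,0,0,0,0,0]]' 1 40
```

```text
t: 2.07
tcp_pos: [505.1, 245.3, 25.7]
tcp_rot: [-0.211, -3.134, 0.0]
contact_force: [0.2, -0.7, 0.6]
gripper_width: 46.4
grasp_force: 0.0
t: 2.73
tcp_pos: [506.1, 244.4, 26.1]
tcp_rot: [0.213, 3.134, 0.0]
contact_force: [-0.4, -0.5, 4.2]
gripper_width: 12.0
grasp_force: 40.0
```

```bash
python3 -m handwheel '[[0,0,-1,0,0,0],[0,0,-3,0,0,0],[0,0,-6,0,0,0],[0,0,-9,0,0,0],[-0.2,-2,-10,0,0,-0.03],[-0.4,-5,-10,0,0,-0.06],[-0.7,-9,-10,0,0,-0.1],[-1,-13,-10,0,0,-0.15],[-1.3,-17,-10,0,0,-0.2],[-1.6,-21,-10,0,0,-0.23]]'
```

```text
t: 3.57
tcp_pos: [492.6, 32.7, 126.1]
tcp_rot: [-0.153, 3.138, 0.0]
contact_force: [0.6, -0.5, -0.6]
gripper_width: 11.8
grasp_force: 40.0
```

```bash
python3 - <<'E'
from h import *
s=status.read_state(); Rt=cv2.Rodrigues(s["tcp_rot"])[0]
print(s["tcp_pos"],s["contact_force"],s["grasp_force"],Rt.T@(np.array([477,-253.8,116])-s["tcp_pos"]),"yaw",np.degrees(np.arctan2(Rt[1,1],Rt[0,1]))-90)
E
```

```text
[492.60418947  32.68391873 126.11741021] [ 0.62557957 -0.46581059 -0.56774311] 40.00110983848572 [  43.46108263 -283.59856144   10.09349555] yaw 5.594452404889367
```

```bash
python3 -m handwheel '[[0.6,-4,0,0,0,0],[1.2,-8,0,0,0,0],[1.8,-12,0,0,0,0],[2.4,-16,0,0,0,0],[3,-20,0,0,0,0],[3.6,-24,0,0,0,0],[4,-27,0,0,0,0],[4.3,-28.3,0,0,0,0],[4.3,-28.3,0,0,0,0],[4.3,-28.3,0,0,0,0]]'
python3 - <<'E'
from h import *
s=status.read_state(); Rt=cv2.Rodrigues(s["tcp_rot"])[0]
print(s["tcp_pos"],s["contact_force"],"yaw",np.degrees(np.arctan2(Rt[1,1],Rt[0,1]))-90)
c=get_calibration("wrist"); np.save("cw2.npy",c,allow_pickle=True); print(c["cam_to_world"][:3,3])
im=read_camera("wrist"); cv2.imwrite("pics/w2.png",cv2.cvtColor(im,cv2.COLOR_RGB2BGR))
E
```

```text
t: 4.4
tcp_pos: [476.7, -251.4, 125.6]
tcp_rot: [0.145, -3.138, -0.002]
contact_force: [0.3, 0.2, -1.5]
gripper_width: 12.2
grasp_force: 40.0
[ 476.72589323 -251.39008852  125.59248656] [ 0.32563064  0.16788836 -1.54830531] yaw 5.308951449691378
[ 396.91917634 -258.71126018  291.87561266]
```

View pics/w2.png

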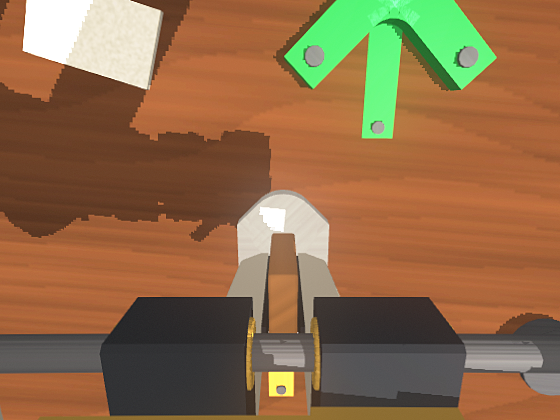

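The view shows the nose of the held leaf at (283,191) and the near end of the yellow strip at (281,385), so the leaf is nearly on the axis. I'll move forward along the axis so the camera sees both the strip and the outside corner.

```bash
python3 -m handwheel '[[-3,0,0,0,0,0],[-6,0,0,0,0,0],[-9,0,0,0,0,0],[-12,0,0,0,0,0],[-14.5,0,0,0,0,0],[-16.3,0,0,0,0,0],[-16.3,0,0,0,0,0],[-16.3,0,0,0,0,0],[-16.3,0,0,0,0,0],[-16.3,0,0,0,0,0]]'
python3 - <<'E'
from h import *
s=status.read_state(); Rt=cv2.Rodrigues(s["tcp_rot"])[0]
print(s["tcp_pos"],s["contact_force"],"yaw",np.degrees(np.arctan2(Rt[1,1],Rt[0,1]))-90)
c=get_calibration("wrist"); np.save("cw3.npy",c,allow_pickle=True); print(c["cam_to_world"][:3,3])
im=read_camera("wrist"); cv2.imwrite("pics/w3.png",cv2.cvtColor(im,cv2.COLOR_RGB2BGR))
E
```

```text
t: 5.28
tcp_pos: [638.5, -235.5, 125.6]
tcp_rot: [0.149, -3.137, -0.0]
contact_force: [-0.5, -0.5, -0.6]
gripper_width: 11.7
grasp_force: 40.0
[ 638.52124518 -235.4731483   125.62204281] [-0.54155453 -0.53619865 -0.5869905 ] yaw 5.432281383384165
[ 558.80361555 -242.85440146  291.9623792 ]
```

View pics/w3.png

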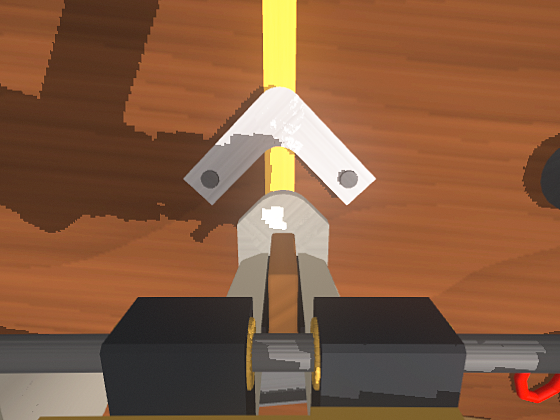

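The picture shows the L's outside corner at (280,87), its inner corner at (279,147), its bolts at (210,179) and (348,179), and the strip running up the picture. The held leaf's plate edges are at x = 237 and 329.

```bash
python3 - <<'E'
from h import *
c=np.load("cw3.npy",allow_pickle=True).item(); im=cv2.cvtColor(cv2.imread("pics/w3.png"),cv2.COLOR_BGR2RGB); H=hsv(im).astype(int)
tcp=np.array([638.5,-235.5]); 
y=(abs(H[...,0]-27)<8)&(H[...,1]>110)&(H[...,2]>200); y[:,:255]=0;y[:,305:]=0;y[200:]=0
P=[]
for r in list(range(1,78,3))+list(range(158,186,3)):
    x=np.flatnonzero(y[r]); 
    if len(x)>15: P.append(ray([[x.min()-.5,r],[x.max()+.5,r]],0.5,c)[:,:2])
P=np.array(P); print("strip width",np.linalg.norm(P[:,1]-P[:,0],axis=1).round(1))
M=P.mean(1); vx,vy,x0,y0=cv2.fitLine(M.astype(np.float32),cv2.DIST_L2,0,.01,.01).ravel(); 
d=np.array([vx,vy])*np.sign(vx); n=np.array([-d[1],d[0]]); print("yaw strip",np.degrees(np.arctan2(d[1],d[0])),"tcp y off strip",(tcp-[x0,y0])@n, "res",((M-[x0,y0])@n).round(2))
# L: bolts
g=((H[...,1]<70)&(H[...,2]>100)).astype(np.uint8); g[:80]=0;g[215:]=0;g[:,:180]=0;g[:,380:]=0
# outer edge faces: leftmost/rightmost top boundary per column
L=lambda cols:[ (x,np.flatnonzero(g[:,x])[0]-.5) for x in cols]
a=ray(L(range(200,255,2)),18.8,c)[:,:2]; b=ray(L(range(306,362,2)),18.8,c)[:,:2]
def fl(w): v=cv2.fitLine(w.astype(np.float32),cv2.DIST_HUBER,0,.01,.01).ravel().astype(float); return v
A,B=fl(a),fl(b)
print("face angles rel strip",[np.degrees(np.arctan2(v[1],v[0])-np.arctan2(d[1],d[0])) for v in(A,B)])
t=np.linalg.solve(np.c_[A[:2],-B[:2]],B[2:]-A[2:]); S=A[2:]+t[0]*A[:2]; print("sharp corner",S,"rel strip line y",(S-[x0,y0])@n)
C=S+18*2**.5*d; print("outer rounding centre",C, "corner x",(C-[571.6,-244.8])@d)
# leaf edges at plate top
w=((H[...,1]<60)&(H[...,2]>120)); e=[]
for r in range(232,252,3):
    x=np.flatnonzero(w[r,225:340])+225; e.append([[x.min()-.5,r],[x.max()+.5,r]])
e=np.array(e); q=ray(e.reshape(-1,2),113.7,c)[:,:2].reshape(-1,2,2); m=q.mean(1)
print("leaf width",np.linalg.norm(q[:,1]-q[:,0],axis=1).round(1),"leaf mid y off strip",((m-[x0,y0])@n).round(2))
for k in(0,1): f=fl(q[:,k]); print("edge yaw",np.degrees(np.arctan(f[1]/f[0])))
r=np.flatnonzero(w[150:,283])[0]+150
nz=[np.flatnonzero(w[186:230,x])[0]+186 for x in range(278,289)]; print("nose tip row",nz); tip=ray([[283,min(nz)-.5]],113.7,c)[0,:2]
print("tip->tcp along d",(tcp-tip)@d,"(37 expected for grip)")
E
```

```text
strip width [23.6 23.7 23.7 23.8 23.8 23.9 23.9 24.  24.  24.1 24.1 24.2 24.2 24.3
 24.4 24.4 24.5 24.5 24.6 24.6 24.7 24.8 24.8 24.1 24.2 24.2 19.4 19.4
 19.5 17.9 17.9 18.8 18.8 18.9 18.9 19.8]
yaw strip 6.483766 tcp y off strip -0.1873122612946645 res [ 0.46  0.41  0.37  0.33  0.29  0.25  0.2   0.16  0.12  0.07  0.03 -0.01
 -0.06 -0.1  -0.15 -0.19 -0.24 -0.28 -0.33 -0.37 -0.42 -0.46 -0.51 -0.18
 -0.22 -0.27  0.   -0.04 -0.09  0.67  0.62  0.17  0.12  0.07  0.02 -0.44]
face angles rel strip [np.float64(-45.98682681035812), np.float64(43.92069173523445)]
sharp corner [ 538.46238434 -247.57061559] rel strip line y -0.8843059410136217
outer rounding centre [ 563.75541031 -244.69609839] corner x -7.782682051126921
leaf width [48.2 48.3 47.4 47.5 47.7 47.8 47.9] leaf mid y off strip [0.34 0.31 0.28 0.24 0.21 0.18 0.15]
edge yaw 6.533274683780464
edge yaw 4.228183092786721
nose tip row [np.int64(191), np.int64(191), np.int64(190), np.int64(190), np.int64(190), np.int64(190), np.int64(190), np.int64(190), np.int64(191), np.int64(191), np.int64(191)]
tip->tcp along d 39.240622061684284 (37 expected for grip)
```

```bash
python3 - <<'E'
from h import *
c=np.load("cw3.npy",allow_pickle=True).item(); im=cv2.cvtColor(cv2.imread("pics/w3.png"),cv2.COLOR_BGR2RGB); H=hsv(im).astype(int)
a=np.radians(5.45); d=np.array([np.cos(a),np.sin(a)]); n=np.array([-d[1],d[0]]); S=np.array([538.46,-247.57])
f=lambda p,z:((ray(p,z,c)[:,:2]-S)@n).round(2)
y=(abs(H[...,0]-27)<8)&(H[...,1]>110)&(H[...,2]>200); y[:,:255]=0;y[:,305:]=0
for r in(5,25,45,65,160):
    x=np.flatnonzero(y[r]); q=f([[x.min()-.5,r],[x.max()+.5,r]],.5); print("strip",r,q,q.mean())
print("bolts",f([[210,179],[348,179]],18.8))
w=((H[...,1]<60)&(H[...,2]>120))
for r in(232,240,250):
    x=np.flatnonzero(w[r,225:340])+225; q=f([[x.min()-.5,r],[x.max()+.5,r]],113.7); print("leaf",q,q.mean())
print("tcp",([638.5,-235.5]-S)@n, "cam",(c["cam_to_world"][:2,3]-S)@n)
E
```

```text
strip 5 [-11.42  12.26] 0.41999999999999993
strip 25 [-11.65  12.38] 0.3650000000000002
strip 45 [-11.89  12.51] 0.3099999999999996
strip 65 [-12.13  12.64] 0.2549999999999999
strip 160 [-7.71 11.69] 1.9899999999999998
bolts [-52.95  53.15]
leaf [-21.37  26.86] 2.744999999999999
leaf [-21.01  26.49] 2.7399999999999984
leaf [-21.21  26.68] 2.7349999999999994
tcp 2.513931097505762 cam 2.7621045094253107
```

```bash
python3 -m handwheel '[[3,-0.25,0,0,0,0],[6,-0.25,0,0,0,0],[9,-0.25,0,0,0,0],[12,-0.25,0,0,0,0],[14.5,-0.25,0,0,0,0],[14.5,-0.25,2,0,0,0],[14.5,-0.25,5,0,0,0],[14.5,-0.25,7.5,0,0,0],[14.5,-0.25,9,0,0,0],[14.5,-0.25,9.8,0,0,0]]'; python3 -m handwheel '[[0,0,0,0,0,0],[0,0,0,0,0,0],[0,0,0,0,0,0],[0,0,0,0,0,0]]'
cat > st.py <<'E'
from h import *
s=status.read_state(); Rt=cv2.Rodrigues(s["tcp_rot"])[0]; a=np.radians(5.45); d=np.array([np.cos(a),np.sin(a)]); n=np.array([-d[1],d[0]])
r=s["tcp_pos"][:2]-[538.46,-247.57]; F=s["contact_force"]
print("t",round(s["t"],2),"along",(r@d).round(2),"off",(r@n).round(2),"z",s["tcp_pos"][2].round(1),"yaw",(np.degrees(np.arctan2(Rt[1,1],Rt[0,1]))-90).round(2),"F d,n,z",(F[:2]@d).round(1),(F[:2]@n).round(1),F[2].round(1),"torq",s["torque"].round(2),"w",s["gripper_width"].round(1))
E
python3 st.py
```

```text
t: 6.17
tcp_pos: [492.8, -251.5, 25.2]
tcp_rot: [0.146, -3.135, -0.003]
contact_force: [0.0, -0.7, -1.1]
gripper_width: 12.0
grasp_force: 40.0
t: 6.5
tcp_pos: [496.3, -253.2, 29.4]
tcp_rot: [-0.148, 3.136, -0.003]
contact_force: [0.5, -0.4, -0.4]
gripper_width: 11.4
grasp_force: 40.0Traceback (most recent call last):
  File "st.py", line 4, in <module>
    print("t",round(s["t"],2),"along",(r@d).round(2),"off",(r@n).round(2),"z",s["tcp_pos"][2].round(1),"yaw",(np.degrees(np.arctan2(Rt[1,1],Rt[0,1]))-90).round(2),"F d,n,z",(F[:2]@d).round(1),(F[:2]@n).round(1),F[2].round(1),"torq",s["torque"].round(2),"w",s["gripper_width"].round(1))
                                                                                                                                                                                                                                                                 ^^^^^^^^^^^^^^^^^^^^^^^^
AttributeError: 'float' object has no attribute 'round'
```

```bash
sed -i 's/s\["gripper_width"\].round(1)/round(s["gripper_width"],1)/' st.py; python3 st.py;  python3 -m handwheel '[[0,0,0,0,0,0]]' >/dev/null;python3 st.py; python3 -m handwheel '[[0,0,0,0,0,0]]' >/dev/null;python3 st.py;python3 -m handwheel '[[0,0,0,0,0,0]]' >/dev/null;python3 st.py
```

```text
t 6.5 along -42.47 off -1.56 z 29.4 yaw 5.4 F d,n,z 0.5 -0.4 -0.4 torq [0.01 0.06 0.02] w 11.4
t 6.58 along -42.67 off -1.35 z 29.1 yaw 5.4 F d,n,z 0.6 0.2 -1.1 torq [0.06 0.02 0.03] w 11.6
t 6.67 along -42.96 off -1.1 z 28.6 yaw 5.4 F d,n,z 0.1 0.3 -1.2 torq [ 0.03 -0.   -0.  ] w 11.8
t 6.75 along -43.21 off -0.9 z 28.2 yaw 5.4 F d,n,z -0.4 -0.8 -1.2 torq [0.07 0.   0.04] w 11.5
```

```bash
python3 -m handwheel '[[0,0,0,0,0,0],[0,0,0,0,0,0],[0,0,0,0,0,0],[0,0,0,0,0,0],[0,0,0,0,0,0],[0,0,0,0,0,0],[0,0,0,0,0,0],[0,0,0,0,0,0],[0,0,0,0,0,0],[0,0,0,0,0,0]]' >/dev/null; python3 st.py;python3 - <<'E'
from h import *
im=read_camera("wrist"); t=read_camera("top")
cv2.imwrite("pics/w4.png",cv2.cvtColor(np.hstack([im[:,130:430],cv2.resize(t[140:260,340:425],(298,420),interpolation=cv2.INTER_CUBIC)]),cv2.COLOR_RGB2BGR))
E
```

```text
t 7.58 along -43.57 off -0.71 z 27.6 yaw 5.4 F d,n,z 0.4 0.6 -0.6 torq [ 0.03 -0.02  0.03] w 12.0
```

View pics/w4.png

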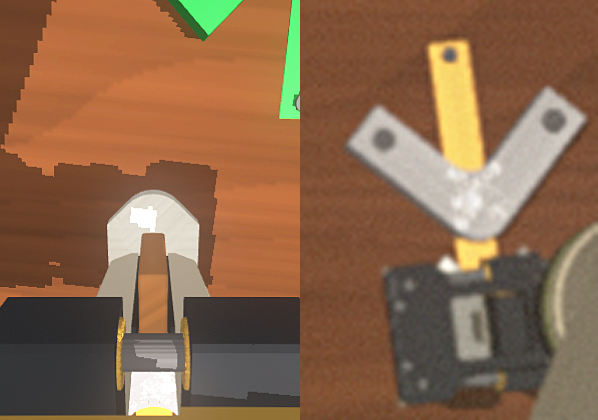

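The leaf stands low in front of the outside corner, on the strip's axis. I'll move closer in small steps and feel for contact.

```bash
python3 -m handwheel '[[-0.3,0.05,0,0,0,0],[-0.6,0.05,0,0,0,0],[-0.9,0.05,0,0,0,0],[-1.2,0.05,0,0,0,0],[-1.4,0.05,0,0,0,0],[-1.6,0.05,0,0,0,0],[-1.7,0.05,0,0,0,0],[-1.8,0.05,0,0,0,0],[-1.8,0.05,0,0,0,0],[-1.8,0.05,0,0,0,0]]' >/dev/null; python3 st.py;  python3 -m handwheel '[[-0.05,0,0,0,0,0],[-0.1,0,0,0,0,0],[-0.15,0,0,0,0,0],[-0.2,0,0,0,0,0],[-0.2,0,0,0,0,0],[-0.2,0,0,0,0,0]]' >/dev/null; python3 st.py
```

```text
t 8.52 along -25.61 off -0.19 z 27.6 yaw 5.4 F d,n,z 0.6 0.6 -0.5 torq [ 0.07  0.02 -0.01] w 11.2
t 9.02 along -23.55 off -0.2 z 27.6 yaw 5.4 F d,n,z 0.1 0.3 -1.0 torq [ 0.07  0.03 -0.  ] w 11.5
```

```bash
for i in 1; do python3 -m handwheel '[[-0.05,0,0,0,0,0],[-0.1,0,0,0,0,0],[-0.15,0,0,0,0,0],[-0.15,0,0,0,0,0]]' >/dev/null; python3 st.py; done; python3 -m handwheel '[[-0.05,0,0,0,0,0],[-0.1,0,0,0,0,0],[-0.1,0,0,0,0,0],[-0.1,0,0,0,0,0]]' >/dev/null; python3 st.py
```

```text
t 9.35 along -21.96 off -0.22 z 27.7 yaw 5.4 F d,n,z -1.0 -0.9 -0.3 torq [ 0.02 -0.01  0.05] w 11.5
t 9.68 along -21.01 off -0.2 z 27.6 yaw 5.4 F d,n,z 0.5 -0.1 -1.1 torq [ 0.01  0.   -0.03] w 11.7
```

```bash
python3 -m handwheel '[[-0.05,0,0,0,0,0],[-0.1,0,0,0,0,0],[-0.1,0,0,0,0,0]]' >/dev/null; python3 st.py; python3 -m handwheel '[[-0.05,0,0,0,0,0],[-0.05,0,0,0,0,0],[-0.05,0,0,0,0,0]]' >/dev/null; python3 st.py
```

```text
t 9.93 along -19.97 off -0.27 z 27.7 yaw 5.4 F d,n,z 0.6 -0.4 -1.1 torq [-0.02 -0.07 -0.03] w 12.0
t 10.18 along -19.49 off -0.25 z 27.7 yaw 5.4 F d,n,z 1.0 -0.0 -1.5 torq [ 0.01 -0.01  0.02] w 11.8
```

```bash
python3 -m handwheel '[[-0.05,0,0,0,0,0],[-0.05,0,0,0,0,0],[-0.05,0,0,0,0,0]]' >/dev/null; python3 st.py
```

```text
t 10.43 along -19.05 off -0.21 z 27.6 yaw 5.4 F d,n,z 0.4 0.3 -1.6 torq [0.03 0.01 0.04] w 11.6
```

```bash
python3 -m handwheel '[[-0.05,0,0,0,0,0],[-0.05,0,0,0,0,0],[-0.05,0,0,0,0,0]]' >/dev/null; python3 st.py; python3 -m handwheel '[[-0.05,0,0,0,0,0],[-0.05,0,0,0,0,0],[-0.05,0,0,0,0,0]]' >/dev/null; python3 st.py
```

```text
t 10.68 along -18.97 off -0.19 z 27.6 yaw 5.4 F d,n,z -4.0 0.2 1.9 torq [ 0.05  0.67 -0.  ] w 11.8
t 10.93 along -18.9 off -0.21 z 27.6 yaw 5.4 F d,n,z -6.2 0.9 3.4 torq [ 0.06  1.13 -0.04] w 11.9
```

```bash
python3 -m handwheel '[[-0.05,0,0,0,0,0],[-0.05,0,0,0,0,0],[-0.05,0,0,0,0,0]]' >/dev/null; python3 st.py
```

```text
t 11.18 along -18.88 off -0.19 z 27.6 yaw 5.39 F d,n,z -8.6 1.0 5.6 torq [ 0.02  1.53 -0.03] w 11.8
```

```bash
python3 -m handwheel '[[0,0,0,0,0,0],[0,0,0,0,0,0],[0,0,0,0,0,0],[0,0,0,0,0,0],[0,0,0,0,0,0],[0,0,0,0,0,0]]' >/dev/null; python3 st.py;  python3 -m handwheel '[[0,0,0,0,0,0],[0,0,0,0,0,0],[0,0,0,0,0,0],[0,0,0,0,0,0],[0,0,0,0,0,0],[0,0,0,0,0,0]]' >/dev/null; python3 st.py; python3 - <<'E'
from h import *
im=read_camera("wrist"); t=read_camera("top"); s=read_camera("scene")
cv2.imwrite("pics/w5.png",cv2.cvtColor(np.hstack([im[:,130:430],cv2.resize(s[230:350,140:260],(420,420),interpolation=cv2.INTER_CUBIC)]),cv2.COLOR_RGB2BGR))
E
```

```text
t 11.68 along -18.86 off -0.19 z 27.6 yaw 5.39 F d,n,z -9.6 0.8 4.6 torq [0.09 1.53 0.04] w 12.1
t 12.18 along -18.86 off -0.2 z 27.6 yaw 5.39 F d,n,z -7.7 0.9 5.6 torq [0.01 1.53 0.05] w 11.9
```

View pics/w5.png

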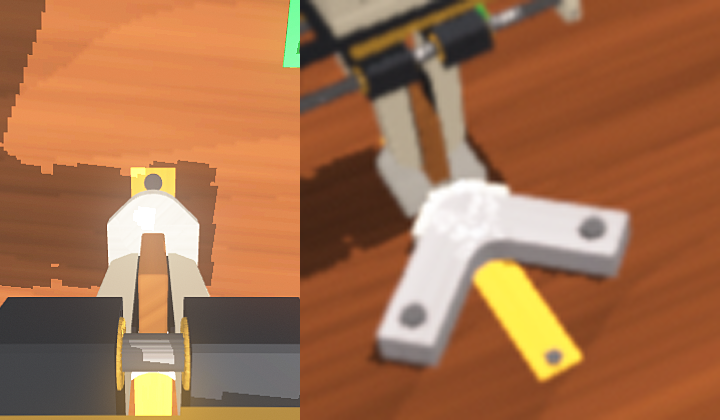

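The leaf is seated: force is steady at 8 to 10 N for over a second, it is centred, and the side force is small. Next I back off, lift over and go to the fillet side.

```bash
python3 -m handwheel '[[0.2,0,0,0,0,0],[0.8,0,0,0,0,0],[1.5,0,0,0,0,0],[1.5,0,-1.5,0,0,0],[1.5,0,-4,0,0,0],[1.5,0,-6,0,0,0],[1.5,0,-6,0,0,0],[-1,0,-6,0,0,0],[-4,0,-6,0,0,0],[-7,0,-6,0,0,0]]' >/dev/null; python3 st.py; python3 -m handwheel '[[-2.5,0,0,0,0,0],[-4.5,0,0,0,0,0],[-5.8,0,0,0,0,0],[-5.8,0,0,0,0,0],[-5.8,0,0,0,0,0],[-5.8,0,0,0,0,0],[-5.8,0,0,0,0,0],[-5.8,0,0,0,0,0],[-5.8,0,0,0,0,0],[-5.8,0,0,0,0,0]]' >/dev/null; python3 st.py
```

```text
t 13.17 along 52.66 off -0.37 z 86.9 yaw 5.34 F d,n,z 0.5 0.0 -0.3 torq [ 0.   -0.07  0.07] w 11.8
t 14.0 along 110.12 off -0.56 z 87.9 yaw 5.37 F d,n,z 0.5 0.5 -0.9 torq [-0.05 -0.03 -0.02] w 11.7
```

```bash
python3 -m handwheel '[[0,0.04,1.5,0,0,0],[0,0.04,3,0,0,0],[0,0.04,4.5,0,0,0],[0,0.04,5.5,0,0,0],[0,0.04,6,0,0,0],[0,0.04,6,0,0,0],[0,0.04,6,0,0,0],[0,0.04,6,0,0,0],[0,0.04,6,0,0,0],[0,0.04,6,0,0,0]]' >/dev/null; python3 st.py; python3 -m handwheel '[[0.3,0,0,0,0,0],[0.6,0,0,0,0,0],[0.9,0,0,0,0,0],[1.2,0,0,0,0,0],[1.5,0,0,0,0,0],[1.7,0,0,0,0,0],[1.8,0,0,0,0,0],[1.8,0,0,0,0,0],[1.8,0,0,0,0,0]]' >/dev/null; python3 st.py
```

```text
t 14.83 along 111.19 off -0.36 z 28.8 yaw 5.4 F d,n,z 0.2 -0.5 -0.3 torq [ 0.04  0.01 -0.06] w 11.5
t 15.58 along 92.47 off 0.04 z 27.7 yaw 5.39 F d,n,z -0.3 0.4 -1.1 torq [ 0.02  0.02 -0.02] w 11.7
```

```bash
python3 -m handwheel '[[0.1,-0.01,0,0,0,0],[0.2,-0.02,0,0,0,0],[0.3,-0.02,0,0,0,0],[0.3,-0.02,0,0,0,0],[0.3,-0.02,0,0,0,0]]' >/dev/null; python3 st.py; python3 -m handwheel '[[0.05,0,0,0,0,0],[0.05,0,0,0,0,0],[0.05,0,0,0,0,0]]' >/dev/null; python3 st.py
```

```text
t 16.0 along 89.39 off -0.1 z 27.6 yaw 5.4 F d,n,z -0.1 -0.3 -0.4 torq [ 0.03 -0.05  0.  ] w 11.9
t 16.25 along 88.94 off -0.11 z 27.6 yaw 5.4 F d,n,z -0.1 -0.4 -0.2 torq [ 0.02 -0.   -0.01] w 11.6
```

```bash
python3 -m handwheel '[[0.05,0,0,0,0,0],[0.05,0,0,0,0,0],[0.05,0,0,0,0,0]]' >/dev/null; python3 st.py
```

```text
t 16.5 along 88.42 off -0.14 z 27.7 yaw 5.4 F d,n,z -0.5 0.5 -1.0 torq [ 0.12  0.06 -0.07] w 12.0
```

```bash
python3 -m handwheel '[[0.05,0,0,0,0,0],[0.05,0,0,0,0,0],[0.05,0,0,0,0,0]]' >/dev/null; python3 st.py
```

```text
t 16.75 along 87.92 off -0.1 z 27.6 yaw 5.4 F d,n,z 0.2 0.2 -0.8 torq [ 0.06  0.01 -0.03] w 11.8
```

```bash
python3 -m handwheel '[[0.05,0,0,0,0,0],[0.05,0,0,0,0,0],[0.05,0,0,0,0,0]]' >/dev/null; python3 st.py
```

```text
t 17.0 along 87.5 off -0.17 z 27.7 yaw 5.4 F d,n,z 0.7 0.5 -0.7 torq [ 0.   -0.07  0.03] w 11.6
```

```bash
python3 -m handwheel '[[0.05,0,0,0,0,0],[0.05,0,0,0,0,0],[0.05,0,0,0,0,0]]' >/dev/null; python3 st.py
```

```text
t 17.25 along 87.34 off -0.26 z 27.8 yaw 5.4 F d,n,z 2.8 -1.0 -1.5 torq [-0.1  -0.59 -0.02] w 11.8
```

```bash
python3 -m handwheel '[[0.05,0,0,0,0,0],[0.05,0,0,0,0,0],[0.05,0,0,0,0,0]]' >/dev/null; python3 st.py
```

```text
t 17.5 along 87.27 off -0.26 z 27.9 yaw 5.4 F d,n,z 6.1 -0.8 -4.1 torq [-0.09 -1.1  -0.01] w 11.6
```

Contact came where expected (87.3 against 87.6). One more small step, then hold for a second.

```bash
python3 -m handwheel '[[0.05,0,0,0,0,0],[0.05,0,0,0,0,0],[0.05,0,0,0,0,0],[0.05,0,0,0,0,0],[0.05,0,0,0,0,0],[0.05,0,0,0,0,0]]' >/dev/null; python3 st.py; python3 -m handwheel '[[0,0,0,0,0,0],[0,0,0,0,0,0],[0,0,0,0,0,0],[0,0,0,0,0,0],[0,0,0,0,0,0],[0,0,0,0,0,0],[0,0,0,0,0,0],[0,0,0,0,0,0]]' >/dev/null; python3 st.py; python3 - <<'E'
from h import *
im=read_camera("wrist"); s=read_camera("scene")
cv2.imwrite("pics/w6.png",cv2.cvtColor(np.hstack([im[:,130:430],cv2.resize(s[230:350,140:260],(420,420),interpolation=cv2.INTER_CUBIC)]),cv2.COLOR_RGB2BGR))
E
```

```text
t 18.0 along 87.23 off -0.26 z 28.0 yaw 5.4 F d,n,z 8.0 -1.1 -4.8 torq [-0.03 -1.51  0.01] w 11.8
t 18.67 along 87.21 off -0.26 z 28.0 yaw 5.4 F d,n,z 5.9 -2.1 -4.5 torq [-0.03 -1.54  0.03] w 11.6
```

View pics/w6.png

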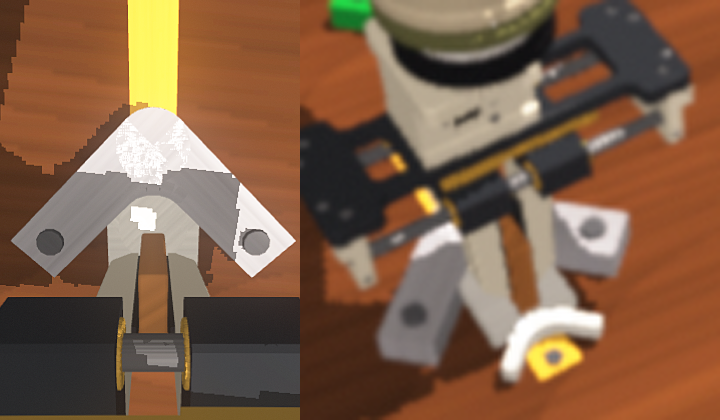

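The nose sits fully in the fillet, square and centred, at a steady 6 to 8 N. Now I carry the leaf back to the tray.

```bash
python3 -m handwheel '[[-0.2,0,0,0,0,0],[-0.8,0,0,0,0,0],[-1.5,0,0,0,0,0],[-1.5,0,-2,0,0,0],[-1.5,0,-5,0,0,0],[-1.5,0,-8,0,0,0],[-1.5,0,-10,0,0,0],[-1.5,0,-10,0,0,0],[-1.5,0,-10,0,0,0]]' >/dev/null; python3 st.py; python3 - <<'E'
from h import *
s=status.read_state(); Rt=cv2.Rodrigues(s["tcp_rot"])[0]
print(s["tcp_pos"],Rt.T@(np.array([505.6,244.4,128])-s["tcp_pos"]))
E
```

```text
t 19.52 along 102.31 off -0.7 z 129.4 yaw 5.4 F d,n,z 0.2 0.4 -1.1 torq [ 0.04  0.   -0.04] w 11.9
[ 640.3760585  -238.5457674   129.43231278] [8.86890262e+01 4.93495077e+02 3.42320901e-01]
```

```bash
python3 -m handwheel '[[0.4,2,0,0,0,0.02],[0.9,5,0,0,0,0.05],[1.6,9,0,0,0,0.08],[2.3,13,0,0,0,0.1],[3,17,0,0,0,0.13],[3.7,21,0,0,0,0.15],[4.4,25,0,0,0,0.18],[5.1,29,0,0,0,0.2],[5.8,32.5,0,0,0,0.229],[6.5,36,0,0,0,0.229]]' >/dev/null; python3 -m handwheel '[[0,0,0,0,0,0],[0,0,0,0,0,0],[0,0,0,0,0,0],[0,0,0,0,0,0],[0,0,0,0,0,0],[0,0,0,0,0,0],[0,0,0,0,0,0],[0,0,0,0,0,0],[0,0,0,0,0,0],[0,0,0,0,0,0]]'; python3 - <<'E'
from h import *
s=status.read_state(); Rt=cv2.Rodrigues(s["tcp_rot"])[0]
print(Rt.T@(np.array([505.6,244.4,128])-s["tcp_pos"]),"yaw",np.degrees(np.arctan2(Rt[1,1],Rt[0,1]))-90)
E
```

```text
t: 21.18
tcp_pos: [540.5, 114.0, 127.7]
tcp_rot: [0.212, 3.134, 0.0]
contact_force: [0.0, -0.2, -0.1]
gripper_width: 11.9
grasp_force: 40.0
[ 52.11574976 124.51018423  -0.31507205] yaw -7.7413837217887504
```

```bash
python3 -m handwheel '[[1.2,3,0,0,0,0],[2.6,6.2,0,0,0,0],[3.8,9.2,0,0,0,0],[4.8,11.5,0,0,0,0],[5.2,12.45,0,0,0,0],[5.2,12.45,0,0,0,0],[5.2,12.45,0,0,0,0],[5.2,12.45,0,0,0,0],[5.2,12.45,0,0,0,0],[5.2,12.45,0,0,0,0]]'>/dev/null;  python3 -m handwheel '[[0,0,0,0,0,0],[0,0,0,0,0,0],[0,0,0,0,0,0],[0,0,0,0,0,0],[0,0,0,0,0,0],[0,0,0,0,0,0],[0,0,0,0,0,0],[0,0,0,0,0,0]]'
```

```text
t: 22.68
tcp_pos: [505.5, 244.6, 127.6]
tcp_rot: [-0.211, -3.134, 0.0]
contact_force: [0.0, 0.4, -1.3]
gripper_width: 11.8
grasp_force: 40.0
```

```bash
python3 -m handwheel '[[0,0,2,0,0,0],[0,0,4,0,0,0],[0,0,6,0,0,0],[0,0,7.5,0,0,0],[0,0,8.5,0,0,0],[0,0,9,0,0,0],[0,0,9.3,0,0,0],[0,0,9.6,0,0,0],[0,0,9.7,0,0,0],[0,0,9.7,0,0,0]]'>/dev/null;  python3 -m handwheel '[[0,0,0,0,0,0],[0,0,0,0,0,0],[0,0,0,0,0,0],[0,0,0,0,0,0],[0,0,0.1,0,0,0],[0,0,0.2,0,0,0],[0,0,0.25,0,0,0],[0,0,0.25,0,0,0],[0,0,0.25,0,0,0]]'
```

```text
t: 24.27
tcp_pos: [505.5, 244.5, 28.0]
tcp_rot: [-0.212, -3.134, 0.0]
contact_force: [0.0, -0.6, -0.6]
gripper_width: 11.8
grasp_force: 40.0
```

```bash
python3 -m handwheel '[[0,0,0.1,0,0,0],[0,0,0.15,0,0,0],[0,0,0.15,0,0,0],[0,0,0.15,0,0,0]]'; python3 -m handwheel '[[0,0,0.05,0,0,0],[0,0,0.05,0,0,0],[0,0,0.05,0,0,0]]'
```

```text
t: 24.6
tcp_pos: [505.5, 244.5, 26.6]
tcp_rot: [-0.212, -3.134, 0.0]
contact_force: [-0.2, 0.4, -0.9]
gripper_width: 11.9
grasp_force: 40.0
t: 24.85
tcp_pos: [505.6, 244.5, 26.1]
tcp_rot: [-0.212, -3.134, -0.0]
contact_force: [-0.2, -0.8, -1.1]
gripper_width: 11.7
grasp_force: 40.0
```

```bash
python3 -m handwheel '[[0,0,0.05,0,0,0],[0,0,0.05,0,0,0],[0,0,0.05,0,0,0]]'; python3 -m handwheel '[[0,0,0,0,0,0],[0,0,0,0,0,0],[0,0,0,0,0,0],[0,0,0,0,0,0],[0,0,0,0,0,0],[0,0,0,0,0,0]]' 0.55; python3 -m handwheel '[[0,0,-1,0,0,0],[0,0,-3,0,0,0],[0,0,-6,0,0,0],[0,0,-10,0,0,0],[0,0,-14,0,0,0],[0,0,-18,0,0,0],[0,0,-18,0,0,0],[0,0,-18,0,0,0],[0,0,-18,0,0,0],[0,0,-18,0,0,0]]'
python3 - <<'E'
from h import *
im=read_camera("wrist"); t=read_camera("top"); s=read_camera("scene")
cv2.imwrite("pics/w7.png",cv2.cvtColor(np.hstack([cv2.resize(im[100:290,130:420],(458,300)),cv2.resize(s[130:330,230:440],(315,300))]),cv2.COLOR_RGB2BGR))
E
```

```text
t: 25.1
tcp_pos: [505.6, 244.6, 26.1]
tcp_rot: [0.211, 3.134, -0.0]
contact_force: [-4.0, -1.4, 6.2]
gripper_width: 11.6
grasp_force: 40.0
t: 25.6
tcp_pos: [505.6, 244.5, 25.6]
tcp_rot: [-0.212, -3.134, -0.0]
contact_force: [0.1, 0.9, -0.9]
gripper_width: 41.3
grasp_force: 0.0
t: 26.43
tcp_pos: [504.6, 244.2, 204.1]
tcp_rot: [-0.211, -3.132, 0.002]
contact_force: [-0.2, -0.4, 0.1]
gripper_width: 41.8
grasp_force: 0.0
```

View pics/w7.png

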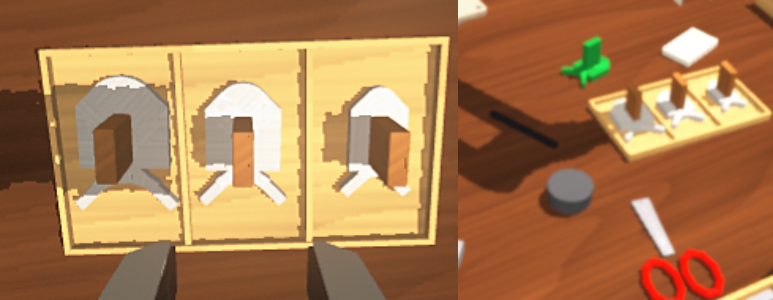

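The middle leaf lies flat in its own compartment at (240,145), its neighbours and the bench items are undisturbed, and the gripper is clear.

```bash
python3 -m handwheel '[[0,0,0,0,0,0],[0,0,0,0,0,0],[0,0,0,0,0,0],[0,0,0,0,0,0],[0,0,0,0,0,0],[0,0,0,0,0,0]]' >/dev/null; python3 -c "from bench import job; print(job.sign_off())"
```

```text
the job is handed in; nothing more can be done
None
```

I pressed the middle leaf home on the outside corner (about 8–10 N) and in the inside fillet (about 6–8 N), each held for over a second, laid it back flat in its own compartment, and handed the job in; sign-off gave no verdict.

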